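Lock the portioning fence with its ball-lock pin

TASK

Lock the sliding fence of the portioning board with its quick-release pin: take the pin out of its stand with both side buttons squeezed in, put its nose through the hole in the fence's foot, and use it to slide the fence to the line across the board, feeling for the hidden hole underneath, which lies up to 12 mm to either side of the line. Push the pin gently fully home there without forcing it, then let go so that the buttons spring out and the balls lock below. Leave the fish fillet, the white dish and the timer as they are.

Things in the scene. Friction and masses are not known exactly. Their poses are not given: they have to be found in the camera images.
- pin_grip (a point): Centre of the grip of the ball-lock pin (loose, 150 g, starts upright in the stand), a black block 28 (its x) x 24 (its y) x 38 mm high. A steel button 14 mm wide, 20 mm high, centred at this height, stands 3.5 mm out of each y face (31 mm over both). Collar underside 30 mm, balls 62 mm, tip 74 mm below this point.
- pin_collar (a point): Centre of the underside of the pin's collar (24 mm in diameter, 4 mm thick), 30 mm below pin_grip. When the pin is home the collar lies on the top of the fence's foot.
- pin_tip (a point): End of the pin's nose, 44 mm below pin_collar. The shank is round, 10 mm in diameter; the last 5 mm taper to 7 mm.
- pin_button (a joint): How far the pin's two buttons are pressed in (they move together), m: 0 out, 0.0035 flush with the block. Pinch them along y until the fingers meet the block (24 mm wide, about 5 N a button): this draws in the balls. A grip on the x faces leaves the balls out.
- pin_ball (a joint): How far the pin's two balls are drawn in, m: 0 out (locked), over 0.0015 they pass a hole. Out, they stand 2 mm out of the shank on its x sides, 32 mm below the collar's underside, and the pin can neither enter nor leave the 11 mm holes.
- pin: The pin; origin at pin_collar, z up along the pin, y through the two buttons.
- pin_stand: Grey stand, fixed, 80 x 80 mm foot, 64 x 64 mm block, 60 mm high, origin under its centre; a vertical hole 17 mm wide in its top holds the pin loosely, its collar resting on the top.
- board: Portioning board, fixed. Origin on the worktop under the middle of its rail, which runs along y (60 mm wide, 240 long, 34 high; end blocks 40 high). White bed (170 x 240 mm, 18 high) on the rail's -x side, a thin dark line across it at y = 0. In the rail lies a steel index plate, top 34 mm and underside 22 mm above the worktop, with one hidden hole: see fence_hole.
- fence (a joint): Fence position along the board's +y, m: 0 with its blade over the line, limits -0.04 and 0.04; about 2 N of friction, stays where left. Starts 16 to 28 mm to the -y side of the line. The hidden hole in the index plate lies where this reads between -0.012 and 0.012, different every time.
- fence_hole (a point): Mouth of the through hole (11 mm, 1 mm chamfer) in the fence's foot, a steel plate 72 x 104 x 14 mm, its top 50 mm above the worktop; axes as the board's. The index plate's hole (11 mm, through, 1 mm chamfer) hides below on the same rail centre line. A tip stopped by the index plate stands 16 mm below this mouth; home, it is 44 mm below. The fence's blade runs to -x.
- fillet: Fish fillet, loose, 165 x 67 mm, 22 mm thick, on the bed, to the +y side of the fence; bystander.
- dish: White dish, loose, 96 mm wide, 26 mm high, on the worktop; bystander.
- kitchen_timer: White timer, loose, 68 mm wide, 66 mm high, 21 mm thick, standing on the worktop; bystander.

How it is judged:
On the way, in this order (a step that is already met when the one before it is completed fails the run):
1. the pin's nose stands in the hole of the fence's foot, at least 11 mm deep, with the balls drawn in (z of pin_tip in the frame of fence_hole below -0.011 m and horizontal distance between pin_tip and fence_hole below 0.006 m and value of joint pin_ball above 0.0014 m), for 0.1 s.
2. the pin is pushed home through both holes, its collar within 2 mm of the foot (z of pin_collar in the frame of fence_hole below 0.002 m and horizontal distance between pin_collar and fence_hole below 0.003 m), for 0.1 s.
At the end, for the whole second after the job is handed in: Pin upright (0.08 rad) and at rest through foot and index plate, collar within 2 mm of the foot's top and 3 mm of the hole's axis, buttons out (under 0.8 mm) and balls out (under 0.5 mm), released; fillet, dish and timer within 20 mm of their starts (all of step 2 and angle between the z axis of pin and the z axis of board, either way round below 0.08 rad and value of joint pin_ball below 0.0005 m and value of joint pin_button below 0.0008 m and linear speed of pin below 0.02 m/s and distance of each of fillet, dish, kitchen_timer from where it was at the start of the episode below 0.02 m); the robot touches nothing.
It fails at once if the pin is forced: it presses on the board, its fence or index plate with more than 40 N (contact force between pin and board above 40 N).
It fails at once if the fillet, the dish or the timer is moved by more than 20 mm (distance of any of fillet, dish, kitchen_timer from where it was at the start of the episode above 0.02 m).
It also fails if it takes over 72 s, if anything falls off the work surface, if the arm or the gripper's body presses on something with over 40 N, if the wrist force passes 120 N, or if a joint passes its speed limit or range.

ROBOT

A 6-joint arm with a two-finger parallel gripper is mounted at the origin on a cart in front of the work surface, level with it; the furniture and walls round the work are solid. World frame = base frame: x ahead of the robot, y to its left, z up, the work surface at z = 0. Lengths are in m, angles in rad, forces in N, time in s.
With the tool pointing down it reaches from about 0.425 to 0.95 m from the base axis. Payload 3.5 kg.
Tool frame: the origin (TCP) lies midway between the tips of the shut fingers; the grasp point (between the pads) lies 19 mm behind it; y points along the fingers, x is the direction in which the jaws open and shut, and the axes are right-handed (so a half turn about y gives the same grasp; the last joint's range is limited). The gripper opens to 85 mm and grips with 20 to 120 N. Pads are 22 mm wide; open, the fingers measure 114 mm over their backs; the gripper's body (76 mm by 85 mm) begins 54 mm behind the grasp point. The pads swing forward as they close: fully open they stand 13 mm farther back than shut.
Start: joints at [1.089, 0.286, 1.577, -0, 1.279, -0.15], TCP at [0.22, 0.638, 0.231] pointing down, gripper open.
Joint ranges: [-2.77, 2.77], [-0.9, 2.22], [0.21, 2.48], [-1.53, 4.67], [0.24, 2.81], [-2.84, 2.84]. Speed limits (rad/s): [2.79, 2.79, 3.14, 3.14, 3.14, 3.14].

INTERFACE

Orientations are given as a unit quaternion [x, y, z, w].
In Python, from plant import ctrl, viewer gives the robot as it stands.
- The arm moves only by the tool step_arm, never from a script. Its argument "rows" is a list of rows, each a list of 3 entries, a list of its own where there are three numbers: the turn, a rotation vector about the tool's x, y, z in degrees, then the shift along the tool's x, y, z in mm, then the closure, from 0 (fully open) to 1 (shut). A call has 1 to 10 rows; each row is the pose to reach, as a shift and turn from the pose commanded when the call began, along the tool's axes at that moment; what a row does not reach only later rows make up. A row lasts 1/12 s, in which the tool goes at most 41.7 mm and 7.16 degrees, less where a joint would pass 70% of its speed; a pose out of reach is approached as far as the arm can. A call with a gripper value outside its range is refused whole. The fingers move at their own pace and stop on an object; "newtons" is the grip in N (left out, the last holds). Time passes only in rows, so rows that repeat a pose let the fingers close. It gives the time, the measured TCP pose, the force and the opening at its end, in the units of the state.
- ctrl.get_state(): the state, without advancing time (a new reading comes with each control period).
- viewer.read_camera(name): name is "scene" or "top"; returns (picture, depth): 400x640x3 uint8, red, green, blue; 400x640 float32, m along the optical axis (not along the pixel's ray), 0 where there is no reading.
- viewer.calibration(name): a dict with "K" (3x3 intrinsics, pixels), "R" (3x3) and "t" (3): a world point X has camera coordinates R X + t. Camera axes: x right, y down, z forward; pixel columns grow to the right and rows downward; lengths in m; the calibration is good to about 2 mm. A picture is of the moment at which its call begins. calibration takes no time and is no camera call.
- ctrl.sign_off(): hands the job in, once; it reports no verdict.
The state is a dict: "time": time; "qpos": joint angles; "dq": joint speeds; "joint_efforts": joint torques, N m; "eef_pos": TCP position; "tcp_rot": TCP orientation; "contact_force": force on the tool from outside, world axes, zero at the start; "wrist_torque": the same for the moment, N m; "opening": opening from 0.0 (shut) to 1.0 (fully open).
Only numpy, scipy, OpenCV 4.12 (cv2) and the standard library are available. Lean on these libraries where they do the work, as an engineer would, in place of code of your own. Each camera call takes 0.05 s, during which the arm holds its last target.

## Working session

There is one attempt and no reset: what is moved stays moved. The work goes in short steps, Python scripts to look and compute and a tool call to move; the robot and the scene stay as the last step left them, time stands still between calls to the robot, and variables do not carry over. Pictures are saved under pics/ and viewed, and the job is handed in when it is done.

Besides the shell and the picture viewer there is one more tool, called after "Call:" in YAML: its name, and indented under it one key for each argument. step_arm: Moves the arm, as the interface text tells. Its arguments: {"type":"object","properties":{"rows":{"type":"array"},"newtons":{"type":"number"}},"required":["rows"]}

```bash
ls; mkdir -p pics; python3 - <<'E'
from plant import ctrl, viewer
import cv2,numpy as np
print(ctrl.get_state())
for n in("scene","top"):
    p,d=viewer.read_camera(n); cv2.imwrite(f"pics/{n}0.png",p[:,:,::-1]); np.save(f"pics/{n}0.npy",d)
    c=viewer.calibration(n); print(n,c)
E
```

```text
pics
{'time': 0.0, 'qpos': array([ 1.08900031e+00,  2.87216484e-01,  1.57819624e+00,  1.79743036e-05,
        1.27860117e+00, -1.50007556e-01]), 'dq': array([ 3.11969726e-04,  1.28799610e-03, -1.08652222e-03, -8.89919083e-04,
        4.83656877e-05, -1.31040905e-03]), 'joint_efforts': array([-1.79548508e-03, -4.05982232e+01, -2.92621726e+01, -2.65423305e-04,
        5.94316400e-03, -2.35187283e-07]), 'eef_pos': array([0.21953169, 0.63759944, 0.22990289]), 'tcp_rot': array([ 0.57608524,  0.4098004 , -0.41133273, -0.57532148]), 'contact_force': array([-0.36530944, -0.46346788, -0.57923329]), 'wrist_torque': array([-0.01130359,  0.03337773, -0.01575992]), 'opening': 1.001128499637235}
scene {'K': array([[387.5189492 ,   0.        , 322.00531067],
       [  0.        , 387.5189492 , 197.57776753],
       [  0.        ,   0.        ,   1.        ]]), 'R': array([[ 0.89238655, -0.45062363, -0.02417836],
       [-0.20870595, -0.36461764, -0.9074667 ],
       [ 0.40011008,  0.81485724, -0.41942771]]), 't': array([-0.53135586,  0.12120446,  0.91617658])}
top {'K': array([[427.39076602,   0.        , 320.78520195],
       [  0.        , 427.39076602, 197.36061335],
       [  0.        ,   0.        ,   1.        ]]), 'R': array([[-0.02044697, -0.99978434,  0.00363125],
       [-0.99536949,  0.02001521, -0.09401578],
       [ 0.09392282, -0.00553678, -0.99556408]]), 't': array([-0.13792875,  0.56198155,  1.26454884])}
```

View pics/scene0.png

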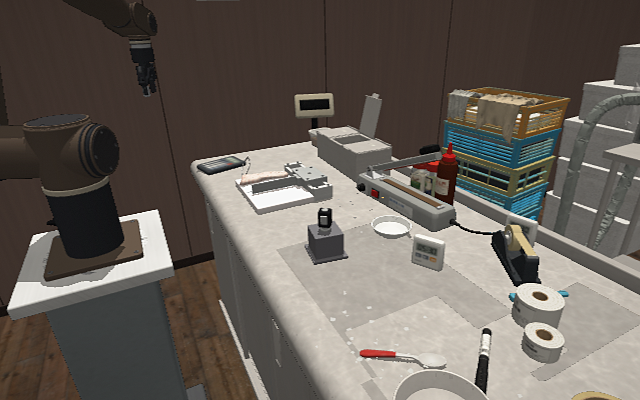

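View pics/top0.png

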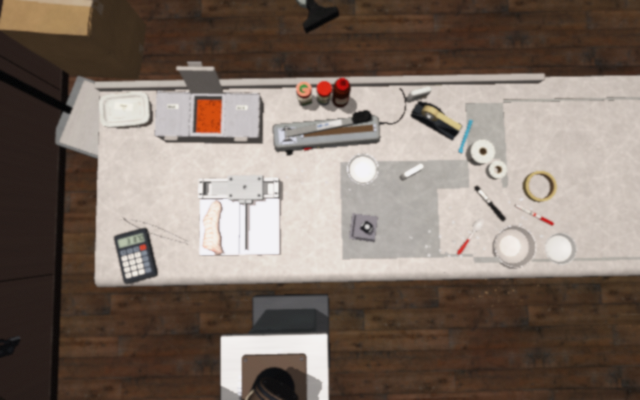

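The board is at about (240,215) in the top view, with its rail at row 188. The stand and pin are at (365,228), and the dish and timer are to the right of the board. Next I'll enlarge these.

```bash
cat > h.py <<'E'
import numpy as np,cv2
from plant import viewer
def ray(n,u,v,z):
    c=viewer.calibration(n);K,R,t=c["K"],c["R"],c["t"]
    d=R.T@np.linalg.inv(K)@[u,v,1]; o=-R.T@t
    return o+d*(z-o[2])/d[2]
def proj(n,X):
    c=viewer.calibration(n);p=c["K"]@(c["R"]@np.array(X)+c["t"]);return p[:2]/p[2]
def pt(n,d,u,v):
    c=viewer.calibration(n);z=d[int(round(v)),int(round(u))]
    return c["R"].T@(np.linalg.inv(c["K"])@[u,v,1]*z-c["t"])
def crop(src,dst,u0,v0,w,h,s):
    a=cv2.imread(src)[v0:v0+h,u0:u0+w]; a=cv2.resize(a,None,fx=s,fy=s,interpolation=cv2.INTER_CUBIC)
    for u in range((u0+9)//10*10,u0+w,10): cv2.putText(a,str(u),((u-u0)*s,8),0,.3,(0,0,255),1);cv2.line(a,((u-u0)*s,10),((u-u0)*s,15),(0,0,255),1)
    for v in range((v0+9)//10*10,v0+h,10): cv2.putText(a,str(v),(0,(v-v0)*s+4),0,.3,(0,0,255),1);cv2.line(a,(20,(v-v0)*s),(26,(v-v0)*s),(0,0,255),1)
    cv2.imwrite(dst,a)
E
python3 - <<'E'
from h import *
crop("pics/top0.png","pics/a1.png",190,165,100,75,8)
crop("pics/top0.png","pics/a2.png",340,205,50,45,12)
crop("pics/scene0.png","pics/a3.png",300,195,60,75,8)
crop("pics/scene0.png","pics/a4.png",230,150,110,70,7)
E
```

```text
(no output)
```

View pics/a1.png

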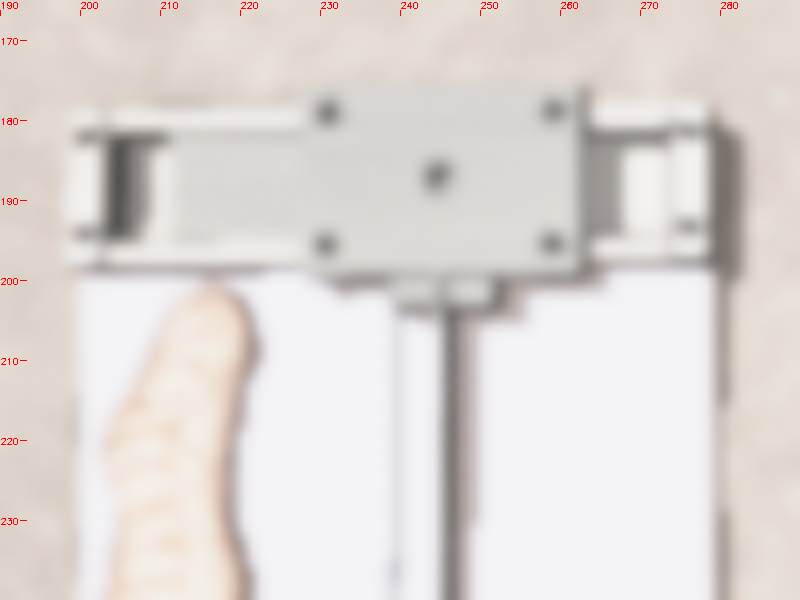

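View pics/a2.png

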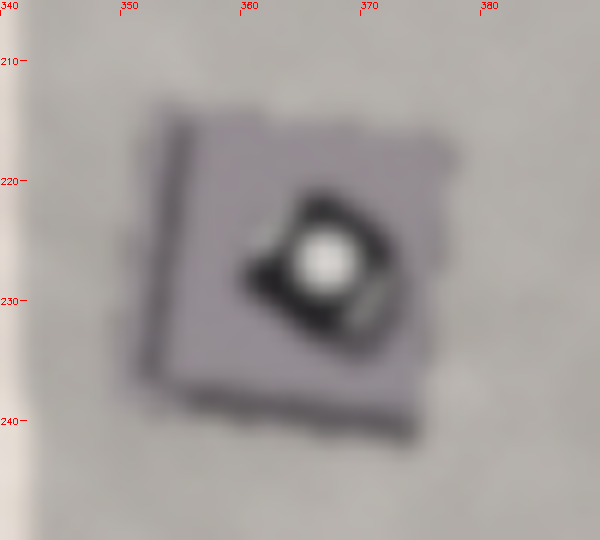

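View pics/a3.png

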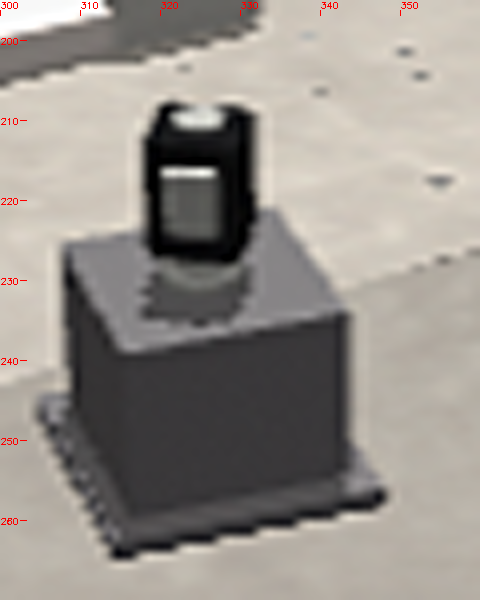

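View pics/a4.png

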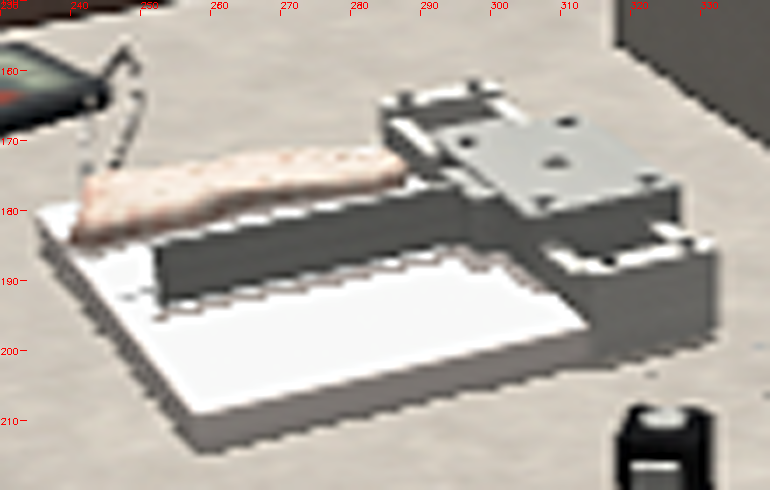

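In the top crop the pin's grip cap is at about (367,226.5). The buttons are at about (362,225) and (371,230), so the pin is yawed roughly −34°. The fence hole is at (243.8,187), and a board corner shows at (280,199). I'll fit models to both views.

```bash
cat >> h.py <<'E'
def top(n):
    pass
def boxpts(c,yaw,lx,ly,z):
    R=np.array([[np.cos(yaw),-np.sin(yaw)],[np.sin(yaw),np.cos(yaw)]])
    return [list(np.array(c)+R@[sx*lx/2,sy*ly/2])+[z] for sx,sy in((1,1),(1,-1),(-1,-1),(-1,1))]
E
python3 - <<'E'
from h import *
print("pin top top",ray("top",367,226.6,.109), "scene",ray("scene",324.5,209.5,.109))
print("hole top",ray("top",243.8,187,.05),"scene",ray("scene",308.2,173.2,.05))
# screws top view
for u,v in((229.8,179),(258.3,178.7),(229.5,195.4),(258,195.3)): print("screw",ray("top",u,v,.05))
# rail end block screws z .04
for u,v in((200.5,182),(200.3,194),(275,181),(275.3,193.2)): print("end",ray("top",u,v,.04))
print("line",ray("top",238.5,204,.018),ray("top",238.3,235,.018))
print("stand corners top")
im=cv2.imread("pics/top0.png");
b=ray("scene",324.5,209.5,.109)
import math
d=np.load("pics/top0.npy")
for u,v in((367,227),(356,220),(372,220),(245,180),(210,190),(240,225)): print(u,v,pt("top",d,u,v))
E
```

```text
pin top top [ 0.46615884 -0.27702901  0.109     ] scene [ 0.46530864 -0.27542607  0.109     ]
hole top [0.59238943 0.07891536 0.05      ] scene [0.58814191 0.07723066 0.05      ]
screw [0.61719778 0.1204645  0.05      ]
screw [0.61640758 0.03569363 0.05      ]
screw [0.56815532 0.12137547 0.05      ]
screw [0.56675655 0.03691624 0.05      ]
end [0.61129926 0.21028182 0.04      ]
end [0.57514632 0.21066272 0.04      ]
end [ 0.60986472 -0.01291067  0.04      ]
end [ 0.57305302 -0.01342568  0.04      ]
line [0.54467639 0.10077568 0.018     ] [0.45094252 0.1015995  0.018     ]
stand corners top
367 227 [ 0.46500403 -0.27683004  0.11046899]
356 220 [ 0.48727771 -0.25092893  0.05947884]
372 220 [ 0.4862386  -0.2975498   0.06172369]
245 180 [0.61408364 0.07625123 0.04432136]
210 190 [0.5907791  0.19084533 0.00426056]
240 225 [0.48087792 0.09605813 0.01984494]
```

```bash
python3 - <<'E'
from h import *
c=[.4658,-.2763]
def draw(n,u0,v0,w,h,s,yaw,dst):
    a=cv2.imread(f"pics/{n}0.png")[v0:v0+h,u0:u0+w]; a=cv2.resize(a,None,fx=s,fy=s,interpolation=cv2.INTER_CUBIC)
    for z,col in((.109,(0,255,0)),(.071,(0,255,255))):
        P=np.array([(proj(n,p)-[u0,v0]+.5)*s for p in boxpts(c,yaw,.028,.024,z)]);cv2.polylines(a,[P.astype(int)],True,col,1)
    for sg in(1,-1):
      for k,q in enumerate([[(-7,12),(7,12),(7,15.5),(-7,15.5)]]):
        R=np.array([[np.cos(yaw),-np.sin(yaw)],[np.sin(yaw),np.cos(yaw)]])
        P=np.array([(proj(n,list(np.array(c)+R@(np.array(p)*[1,sg])/1000)+[.1])-[u0,v0]+.5)*s for p in q]);cv2.polylines(a,[P.astype(int)],True,(255,0,255),1)
    return a
rows=[]
for y in(-28,-34,-40):
    y=np.radians(y)
    rows.append(np.hstack([draw("top",352,213,28,28,9,y,0)]))
r2=[draw("scene",308,200,32,32,8,np.radians(y),0) for y in(-28,-34,-40)]
A=np.hstack(rows);B=np.hstack(r2);w=max(A.shape[1],B.shape[1])
f=lambda x:cv2.copyMakeBorder(x,0,0,0,w-x.shape[1],0)
cv2.imwrite("pics/ov1.png",np.vstack([f(A),f(B)]))
from scipy.spatial.transform import Rotation as Ro
from plant import ctrl
s=ctrl.get_state();print(Ro.from_quat(s['tcp_rot']).as_matrix().round(4))
E
```

```text
[[ 3.258e-01 -1.000e-03 -9.454e-01]
 [ 9.454e-01 -1.900e-03  3.258e-01]
 [-2.100e-03 -1.000e+00  3.000e-04]]
```

View pics/ov1.png

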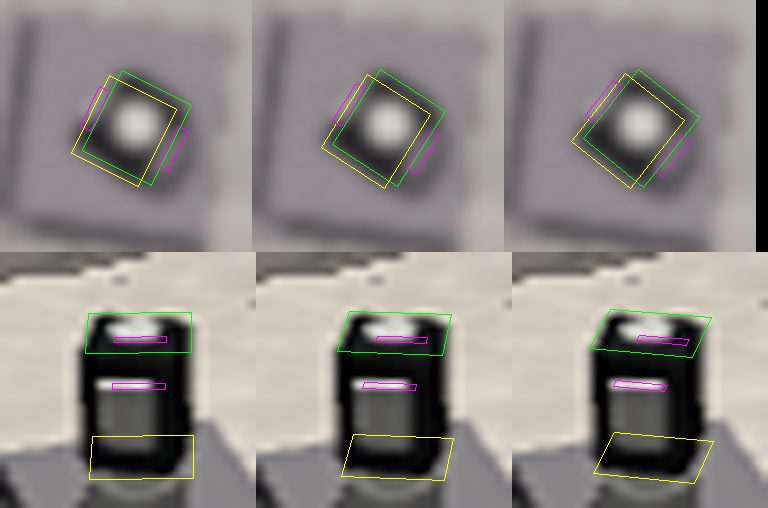

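```bash
cat >> h.py <<'E'
from plant import ctrl
from scipy.spatial.transform import Rotation as Ro
def go(p,jaw=None):
    "shift (mm) & turn (deg) in tool axes from the measured pose; jaw=angle in deg of tool x in world, tool y down"
    s=ctrl.get_state();R=Ro.from_quat(s['tcp_rot'])
    sh=R.inv().apply((np.array(p)-s['eef_pos'])*1000)
    tv=np.zeros(3)
    if jaw is not None:
        a=np.radians(jaw);x=np.array([np.cos(a),np.sin(a),0]);y=np.array([0,0,-1.]);z=np.cross(x,y)
        tv=(R.inv()*Ro.from_matrix(np.c_[x,y,z])).as_rotvec(degrees=True)
    print("turn",tv.round(2),"shift",sh.round(1));return sh,tv
def st():
    s=ctrl.get_state();R=Ro.from_quat(s['tcp_rot']).as_matrix()
    print("t",round(s['time'],2),"p",s['eef_pos'].round(4),"F",s['contact_force'].round(1),"T",s['wrist_torque'].round(2),"open",round(s['opening'],3),"jaw",np.degrees(np.arctan2(R[1,0],R[0,0])).round(1),"ydown",R[:,1].round(3),"q",s['qpos'].round(2))
E
python3 -c "
from h import *
st();go([.52,.15,.2],53);go([.4658,-.2765,.2],53)"
```

```text
t 0.1 p [0.2196 0.6377 0.2301] F [-0.2  0.3  0.2] T [ 0.02 -0.01 -0.04] open 1.0 jaw 71.0 ydown [-0.001 -0.002 -1.   ] q [ 1.09  0.29  1.58 -0.    1.28 -0.15]
turn [ 0.   17.99 -0.12] shift [-363.1   30.7 -442.9]
turn [ 0.   17.99 -0.12] shift [-784.    31.5 -530.6]
```

Call:
step_arm:
  rows:
    - [[0,18,0],[-363,31,-443],0.0]
    - [[0,18,0],[-363,31,-443],0.0]
    - [[0,18,0],[-363,31,-443],0.0]
    - [[0,18,0],[-363,31,-443],0.0]
    - [[0,18,0],[-363,31,-443],0.0]
    - [[0,18,0],[-363,31,-443],0.0]
    - [[0,18,0],[-363,31,-443],0.0]
    - [[0,18,0],[-363,31,-443],0.0]
    - [[0,18,0],[-363,31,-443],0.0]
    - [[0,18,0],[-363,31,-443],0.0]

```text
time: 0.93
eef_pos: [0.4385, 0.2821, 0.2084]
tcp_rot: [-0.633, -0.315, 0.316, 0.633]
contact_force: [0.7, 1.0, -0.1]
opening: 1.0
```

```bash
python3 -c "
from h import *
st();go([.5,-.05,.17],53);go([.4658,-.2765,.17],53)"
```

```text
t 0.93 p [0.4385 0.2821 0.2084] F [ 0.7  1.  -0.1] T [ 0.03 -0.01  0.03] open 1.0 jaw 53.0 ydown [-0. -0. -1.] q [ 0.38 -0.03  1.97  0.    1.2  -0.55]
turn [-0.01 -0.   -0.02] shift [-228.2   38.4 -249. ]
turn [-0.01 -0.   -0.02] shift [-429.7   38.4 -358. ]
```

Call:
step_arm:
  rows:
    - [[0,0,0],[-228,38,-249],0.0]
    - [[0,0,0],[-228,38,-249],0.0]
    - [[0,0,0],[-228,38,-249],0.0]
    - [[0,0,0],[-228,38,-249],0.0]
    - [[0,0,0],[-228,38,-249],0.0]
    - [[0,0,0],[-228,38,-249],0.0]
    - [[0,0,0],[-228,38,-249],0.0]
    - [[0,0,0],[-228,38,-249],0.0]
    - [[0,0,0],[-430,38,-358],0.0]
    - [[0,0,0],[-430,38,-358],0.0]

```text
time: 1.77
eef_pos: [0.4862, -0.126, 0.1705]
tcp_rot: [-0.632, -0.315, 0.316, 0.633]
contact_force: [0.5, 0.2, 0.5]
opening: 1.001
```

```bash
python3 -c "
from h import *
st();go([.4658,-.2765,.15],53)"
```

```text
t 1.77 p [ 0.4862 -0.126   0.1705] F [0.5 0.2 0.5] T [-0.02 -0.02  0.02] open 1.001 jaw 53.0 ydown [-0.001  0.001 -1.   ] q [-0.46 -0.04  2.05  0.    1.13 -1.38]
turn [-0.07 -0.   -0.01] shift [-132.5   20.5  -74.4]
```

Call:
step_arm:
  rows:
    - [[0,0,0],[-132.5,20,-74.5],0.0]
    - [[0,0,0],[-132.5,20,-74.5],0.0]
    - [[0,0,0],[-132.5,20,-74.5],0.0]
    - [[0,0,0],[-132.5,20,-74.5],0.0]
    - [[0,0,0],[-132.5,20,-74.5],0.0]
    - [[0,0,0],[-132.5,20,-74.5],0.0]
    - [[0,0,0],[-132.5,20,-74.5],0.0]

```text
time: 2.35
eef_pos: [0.4663, -0.2741, 0.1508]
tcp_rot: [-0.632, -0.315, 0.315, 0.633]
contact_force: [-0.4, 0.7, 0.4]
opening: 1.001
```

```bash
python3 - <<'E'
from h import *
for n in("scene","top"):
    p,d=viewer.read_camera(n); cv2.imwrite(f"pics/{n}1.png",p[:,:,::-1])
st();go([.4658,-.2765,.15],53)
crop("pics/scene1.png","pics/b1.png",270,130,110,140,4)
crop("pics/top1.png","pics/b2.png",320,180,80,80,6)
a=cv2.imread("pics/b1.png");b=cv2.imread("pics/b2.png");h=max(a.shape[0],b.shape[0])
g=lambda x:cv2.copyMakeBorder(x,0,h-x.shape[0],0,0,0)
cv2.imwrite("pics/b.png",np.hstack([g(a[:,:320]),g(b)]))
E
```

```text
t 2.45 p [ 0.4667 -0.2734  0.1512] F [ 0.6 -0.7  0.4] T [-0.01  0.03 -0.01] open 1.004 jaw 53.1 ydown [-0.     0.001 -1.   ] q [-0.72  0.07  1.97  0.    1.09 -1.64]
turn [-0.03  0.08  0.02] shift [-3.   1.2 -1.1]
```

View pics/b.png

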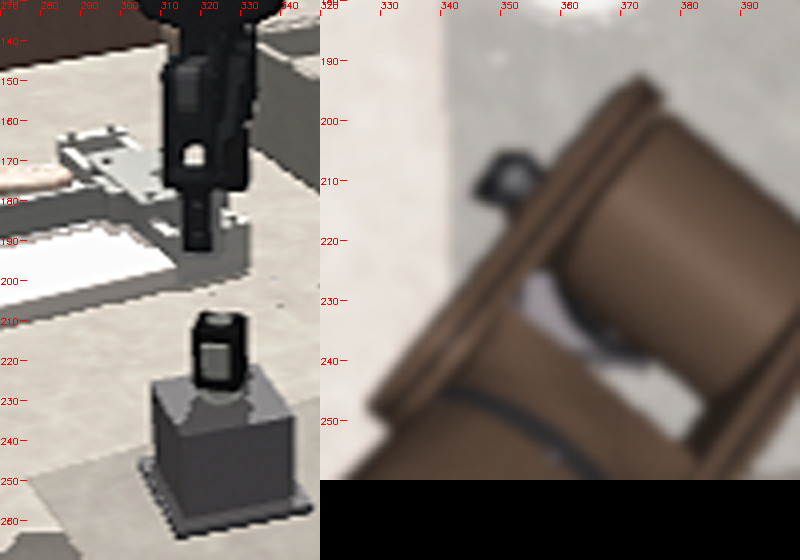

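```bash
python3 - <<'E'
from h import *
p=np.array([.4667,-.2734,.1512]); j=np.array([np.cos(np.radians(53)),np.sin(np.radians(53)),0])
for z in(.164,): 
  for o in(.0425,.057): print(proj("scene",p-j*o+[0,0,.013]))
print(proj("scene",[.4658,-.2765,.109]),proj("scene",[.4658,-.2765,.15]),proj("scene",p))
E
```

```text
[320.4127383  193.66721319]
[319.07653576 196.68054656]
[324.93191477 209.644424  ] [324.52197431 192.19369389] [324.21912037 191.06725606]
```

Call:
step_arm:
  rows:
    - [[0,0,0],[-3,30,-1],0.0]
    - [[0,0,0],[-3,60,-1],0.0]
    - [[0,0,0],[-3,81,-1],0.0]
    - [[0,0,0],[-3,81,-1],0.0]
    - [[0,0,0],[-3,81,-1],0.3]
    - [[0,0,0],[-3,81,-1],0.5]
    - [[0,0,0],[-3,81,-1],0.5]
    - [[0,0,0],[-3,81,-1],0.5]
  newtons: 40

```text
time: 3.12
eef_pos: [0.4668, -0.2785, 0.0724]
tcp_rot: [0.634, 0.316, -0.315, -0.631]
contact_force: [0.1, -0.3, -0.2]
opening: 0.502
```

```bash
python3 - <<'E'
from h import *
for n in("scene",):
    p,d=viewer.read_camera(n); cv2.imwrite(f"pics/{n}2.png",p[:,:,::-1])
st();go([.4658,-.2765,.069],53)
crop("pics/scene2.png","pics/b1.png",290,170,70,80,8)
E
```

```text
t 3.17 p [ 0.4665 -0.2784  0.0721] F [ 0.8 -0.8 -0.2] T [-0.02 -0.02  0.02] open 0.5 jaw 53.0 ydown [ 0.002 -0.002 -1.   ] q [-0.72  0.19  2.01 -0.    0.94 -1.65]
turn [ 0.19  0.01 -0.02] shift [1.1 3.1 1.8]
```

View pics/b1.png

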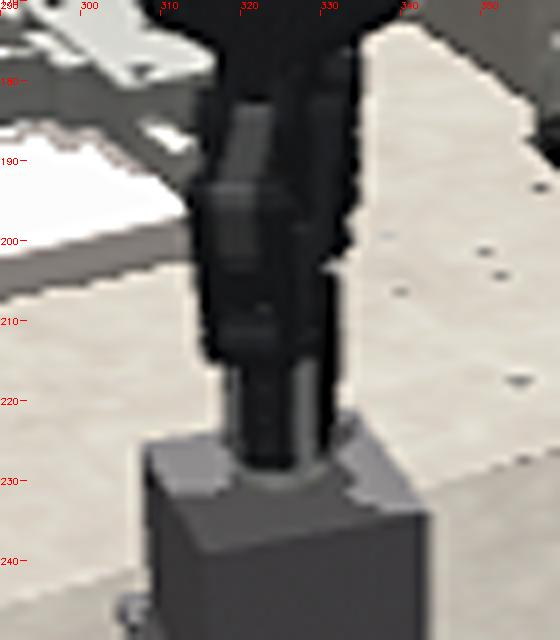

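Call:
step_arm:
  rows:
    - [[0,0,0],[0.5,2.5,1.3],0.5]
    - [[0,0,0],[0.5,2.5,1.3],0.6]
    - [[0,0,0],[0.5,2.5,1.3],0.7]
    - [[0,0,0],[0.5,2.5,1.3],0.85]
    - [[0,0,0],[0.5,2.5,1.3],0.85]
    - [[0,0,0],[0.5,2.5,1.3],0.85]
    - [[0,0,0],[0.5,2.5,1.3],0.85]
    - [[0,0,0],[0.5,2.5,1.3],0.85]
  newtons: 50

```text
time: 3.83
eef_pos: [0.4649, -0.2767, 0.0683]
tcp_rot: [0.633, 0.315, -0.316, -0.633]
contact_force: [-1.6, 1.2, 4.6]
opening: 0.272
```

```bash
python3 - <<'E'
from h import *
for n in("scene",):
    p,d=viewer.read_camera(n); cv2.imwrite(f"pics/{n}3.png",p[:,:,::-1])
st();go([.4658,-.2765,.069],53)
crop("pics/scene3.png","pics/b1.png",290,170,70,80,8)
E
```

```text
t 3.88 p [ 0.4649 -0.2768  0.0683] F [-1.6  1.5  5.1] T [0.26 0.27 0.01] open 0.276 jaw 53.0 ydown [-0. -0. -1.] q [-0.72  0.19  2.02 -0.    0.93 -1.65]
turn [ 0.   -0.01 -0.01] shift [ 0.8 -0.7 -0.6]
```

View pics/b1.png

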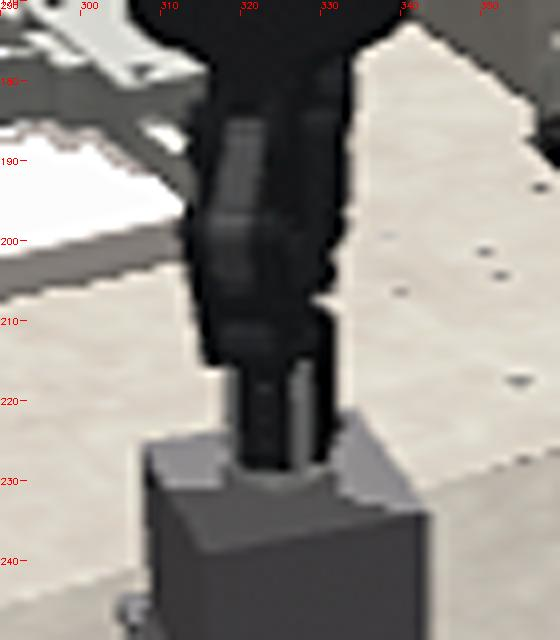

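Call:
step_arm:
  rows:
    - [[0,0,0],[0,-5,0],0.85]
    - [[0,0,0],[0,-15,0],0.85]
    - [[0,0,0],[0,-35,0],0.85]
    - [[0,0,0],[0,-60,0],0.85]
    - [[0,0,0],[0,-90,0],0.85]
    - [[0,0,0],[0,-92,0],0.85]
    - [[0,0,0],[0,-92,0],0.85]

```text
time: 4.47
eef_pos: [0.466, -0.2776, 0.1624]
tcp_rot: [0.635, 0.316, -0.315, -0.631]
contact_force: [0.2, 0.2, -2.2]
opening: 0.273
```

```bash
python3 - <<'E'
from h import *
for n in("scene",):
    p,d=viewer.read_camera(n); cv2.imwrite(f"pics/{n}4.png",p[:,:,::-1])
st();go([.592,.0787,.16],90)
crop("pics/scene4.png","pics/b1.png",290,150,70,80,8)
E
```

```text
t 4.52 p [ 0.4649 -0.2767  0.1602] F [ 0.  -0.4 -0.7] T [-0.02 -0.02  0.02] open 0.276 jaw 53.0 ydown [ 0.001 -0.001 -1.   ] q [-0.72  0.06  1.97  0.    1.11 -1.65]
turn [ 7.000e-02 -3.701e+01 -3.000e-02] shift [360.3   0.  112.4]
```

View pics/b1.png

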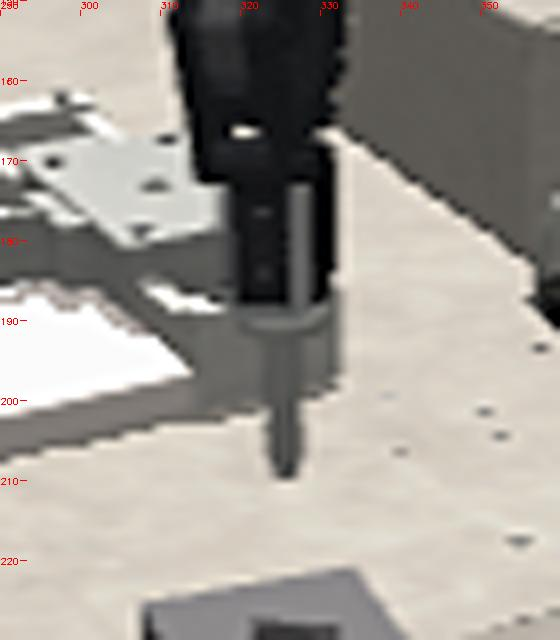

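```bash
python3 - <<'E'
from h import *
print("hole top",ray("top",243.3,186.5,.05),"scene",ray("scene",308.9,172.75,.05))
print("tip pred",proj("scene",[.4649,-.2767,.108]),proj("scene",[.4649,-.2767,.12]))
# template-free: darkest centroid of hole in original images
a=cv2.cvtColor(cv2.imread("pics/top0.png"),cv2.COLOR_BGR2GRAY).astype(float)
w=a[181:193,238:250]; print(w.astype(int)); m=np.clip(205-w,0,None);m[m<25]=0
v,u=np.mgrid[181:193,238:250];u0,v0=(u*m).sum()/m.sum(),(v*m).sum()/m.sum();print(u0,v0,ray("top",u0,v0,.05))
b=cv2.cvtColor(cv2.imread("pics/scene0.png"),cv2.COLOR_BGR2GRAY).astype(float)
w=b[168:179,302:316]; print(w.astype(int)); m=np.clip(175-w,0,None)
v,u=np.mgrid[168:179,302:316]
E
```

```text
hole top [0.59391527 0.0803947  0.05      ] scene [0.59163686 0.07961873 0.05      ]
tip pred [324.61121338 210.19043077] [324.49102851 205.16076165]
[[213 214 213 213 213 213 213 213 213 213 214 214]
 [214 214 213 213 214 213 214 214 214 215 215 215]
 [214 214 213 213 213 212 211 212 213 215 215 215]
 [212 213 213 213 210 203 198 198 206 212 215 215]
 [212 213 213 211 203 184 167 170 191 207 213 215]
 [214 214 213 211 195 162 138 149 179 204 213 216]
 [214 215 214 211 194 160 139 156 186 205 214 216]
 [214 214 215 213 201 178 166 180 199 210 215 216]
 [215 215 215 214 209 199 193 199 208 214 216 217]
 [214 215 215 216 214 212 210 211 213 216 217 217]
 [216 216 216 216 216 216 216 216 216 216 217 217]
 [217 217 218 217 217 217 217 218 217 218 218 219]]
244.19767441860466 186.52131782945736 [0.59379812 0.07772951 0.05      ]
[[197 195 197 195 196 198 201 200 200 200 202 202 199 197]
 [199 197 198 197 198 198 199 199 202 201 200 200 200 200]
 [198 198 197 198 198 198 199 199 199 198 197 197 197 199]
 [201 200 198 198 200 201 205 206 204 200 199 198 197 197]
 [201 200 199 199 201 193 168 137 162 199 202 200 198 196]
 [201 201 200 200 204 164 100  90 110 170 204 199 198 198]
 [202 201 201 202 204 204 203 205 203 203 202 200 200 198]
 [203 202 202 202 202 203 204 204 203 201 201 201 200 201]
 [207 205 203 203 204 203 204 203 202 201 200 201 202 203]
 [199 211 206 207 211 214 213 208 204 203 203 203 206 209]
 [141 202 214 193 143  90 105 175 212 212 214 216 220 188]]
```

Call:
step_arm:
  rows:
    - [[0,-5,0],[38,0,12],0.85]
    - [[0,-10,0],[76,0,24],0.85]
    - [[0,-15,0],[115,0,36],0.85]
    - [[0,-20,0],[153,0,48],0.85]
    - [[0,-25,0],[191,0,60],0.85]
    - [[0,-30,0],[230,0,72],0.85]
    - [[0,-35,0],[268,0,84],0.85]
    - [[0,-37,0],[306,0,96],0.85]
    - [[0,-37,0],[340,0,106],0.85]
    - [[0,-37,0],[361,0,112],0.85]

```text
time: 5.35
eef_pos: [0.5917, 0.0826, 0.1569]
tcp_rot: [-0.498, -0.5, 0.501, 0.501]
contact_force: [0.6, -0.4, -0.3]
opening: 0.273
```

Call:
step_arm:
  rows:
    - [[0,0,0],[0,0,0],0.85]
    - [[0,0,0],[0,0,0],0.85]

```text
time: 5.52
eef_pos: [0.5913, 0.0801, 0.1571]
tcp_rot: [-0.498, -0.499, 0.502, 0.5]
contact_force: [0.6, -0.6, -1.1]
opening: 0.276
```

```bash
python3 - <<'E'
from h import *
for n in("scene",):
    p,d=viewer.read_camera(n); cv2.imwrite(f"pics/{n}5.png",p[:,:,::-1])
st();go([.5925,.079,.16],90)
crop("pics/scene5.png","pics/b1.png",275,120,70,75,8)
E
```

```text
t 5.57 p [0.5913 0.0791 0.1575] F [ 0.2 -1.4 -1.2] T [ 0.01  0.02 -0.01] open 0.276 jaw 90.0 ydown [-0.004 -0.    -1.   ] q [-0.04  0.19  1.83 -0.    1.12 -1.61]
turn [-0.24  0.04 -0.03] shift [-0.1 -2.5 -1.2]
```

View pics/b1.png

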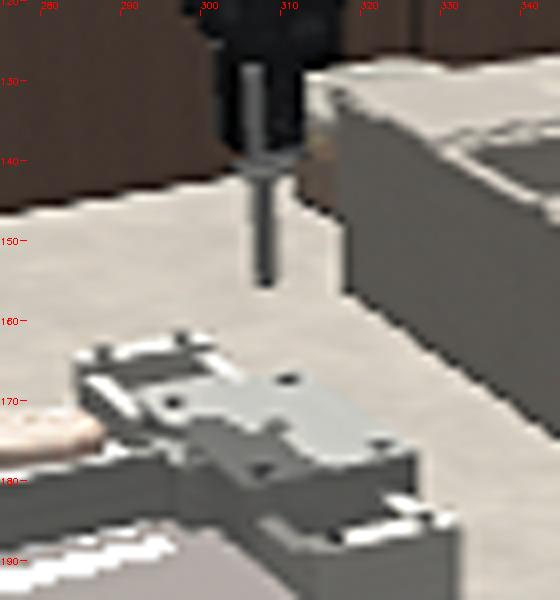

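```bash
python3 - <<'E'
from h import *
p=[.5913,.0791]
print(proj("scene",p+[.105]),proj("scene",p+[.05]),proj("scene",[.5943,.0791,.05]),proj("scene",[.5913,.0821,.05]))
print(proj("scene",[.5925,.079,.105]))
E
```

```text
[308.1747376  155.84941925] [308.87223442 172.82247479] [309.75178496 172.64466466] [308.46197754 172.51933334]
[308.54791855 155.79293501]
```

```bash
python3 - <<'E'
from h import *
b=cv2.cvtColor(cv2.imread("pics/scene5.png"),cv2.COLOR_BGR2GRAY).astype(float)
for v in range(138,158,1):
    r=b[v,298:320]; bg=max(r); m=np.where(r<170,180-r,0); 
    z=.105+(155.85-v)*.055/16.97
    print(v,r.astype(int)[4:18],round(proj("scene",[.5913,.0791,z])[0],2))
E
```

```text
138 [59 39  0 28 76 77 32 16 42 51 61 87 99 96] 307.41
139 [58 58 53 52 75 92 90 91 91 92 68 61 89 96] 307.45
140 [ 53  49  81  97  87  89  84  96 112 100  77  78  81  81] 307.5
141 [ 42  25  58  99 112 115 111  98  75  71  77  77  79  79] 307.54
142 [126 194 206 148  90  76  73 108 189 170  69  76  81  79] 307.58
143 [218 219 220 204 140  74  69 164 226 172  75  78  82  79] 307.63
144 [210 210 214 202 140  73  67 165 225 161  58  71  77  78] 307.67
145 [206 208 212 197 135  73  67 163 218 217 152  35  62  71] 307.71
146 [209 210 214 199 134  72  68 163 217 210 209 216 154  36] 307.76
147 [208 208 211 196 132  72  70 132 193 207 207 212 215 219] 307.8
148 [200 201 203 212 163  71  70 131 192 204 201 202 205 211] 307.84
149 [197 196 201 211 162  70  69 131 196 210 206 208 206 205] 307.89
150 [197 198 201 210 161  69  70 133 200 213 205 203 203 204] 307.93
151 [203 203 205 212 163  69  69 132 193 207 204 203 202 204] 307.97
152 [205 206 207 212 164  72  70 128 190 205 203 206 210 213] 308.01
153 [204 203 205 211 161  69  68 126 187 200 198 202 208 212] 308.05
154 [202 200 201 207 174  98  64 124 187 204 202 202 204 212] 308.1
155 [198 197 198 203 173  93  44 149 210 206 204 206 207 209] 308.14
156 [199 199 199 202 204 206 206 206 204 204 204 205 206 208] 308.18
157 [203 203 202 201 204 205 208 209 209 208 207 206 208 208] 308.22
```

Call:
step_arm:
  rows:
    - [[0,0,0],[0,15,-1.7],0.85]
    - [[0,0,0],[0,35,-1.7],0.85]
    - [[0,0,0],[0,48,-1.7],0.85]
    - [[0,0,0],[0,50,-1.7],0.85]
    - [[0,0,0],[0,52,-1.7],0.85]
    - [[0,0,0],[0,54,-1.7],0.85]
    - [[0,0,0],[0,54,-1.7],0.85]

```text
time: 6.15
eef_pos: [0.5948, 0.0787, 0.1063]
tcp_rot: [0.5, 0.5, -0.5, -0.5]
contact_force: [-0.3, -0.6, -1.9]
opening: 0.274
```

```bash
python3 - <<'E'
from h import *
for n in("scene",):
    p,d=viewer.read_camera(n); cv2.imwrite(f"pics/{n}6.png",p[:,:,::-1])
st();go([.593,.079,.10],90)
crop("pics/scene6.png","pics/b1.png",275,130,70,75,8)
E
```

```text
t 6.2 p [0.5949 0.0788 0.1067] F [ 0.5 -0.4 -1.7] T [ 0.01 -0.02  0.02] open 0.276 jaw 90.0 ydown [ 0.001 -0.    -1.   ] q [-0.04  0.25  1.86 -0.    1.03 -1.61]
turn [ 0.08 -0.03 -0.01] shift [0.2 6.7 2. ]
```

View pics/b1.png

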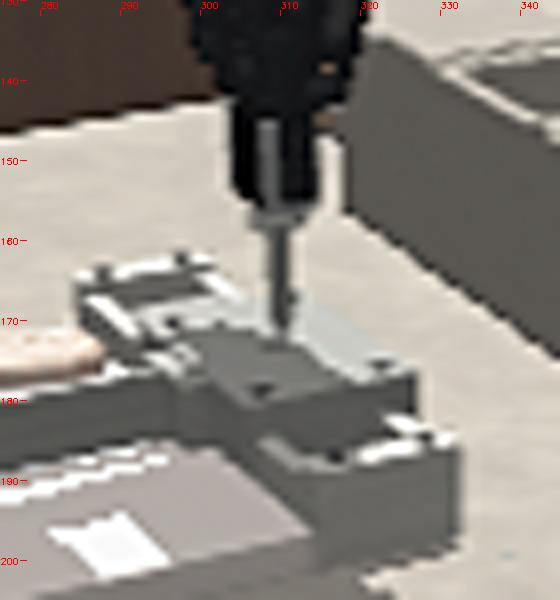

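Call:
step_arm:
  rows:
    - [[0,0,0],[0,0,2],0.85]
    - [[0,0,0],[0,2,2],0.85]
    - [[0,0,0],[0,4,2],0.85]
    - [[0,0,0],[0,6,2],0.85]
    - [[0,0,0],[0,7,2],0.85]
    - [[0,0,0],[0,8,2],0.85]
    - [[0,0,0],[0,8,2],0.85]

```text
time: 6.78
eef_pos: [0.5933, 0.0792, 0.1015]
tcp_rot: [0.5, 0.5, -0.5, -0.5]
contact_force: [-5.2, 0.0, 12.5]
opening: 0.275
```

```bash
python3 - <<'E'
from h import *
for n in("scene",):
    p,d=viewer.read_camera(n); cv2.imwrite(f"pics/{n}7.png",p[:,:,::-1])
st();go([.593,.079,.10],90)
crop("pics/scene7.png","pics/b1.png",285,140,50,45,12)
E
```

```text
t 6.83 p [0.5933 0.0792 0.1015] F [-5.  -0.  12.9] T [ 0.09  1.15 -0.04] open 0.273 jaw 90.0 ydown [ 0.001 -0.    -1.   ] q [-0.04  0.26  1.86 -0.    1.02 -1.61]
turn [ 0.05  0.02 -0.02] shift [-0.2  1.5  0.3]
```

View pics/b1.png

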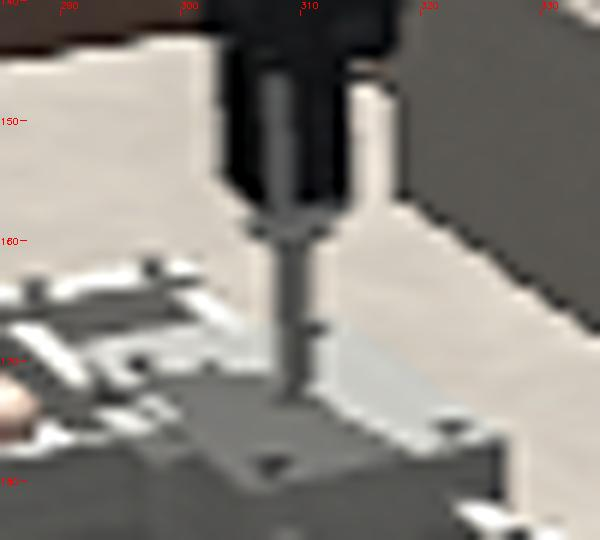

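Call:
step_arm:
  rows:
    - [[0,0,0],[0,-1.5,0.5],0.85]
    - [[0,0,0],[0,-1.5,1.5],0.85]
    - [[0,0,0],[0,0,1.5],0.85]
    - [[0,0,0],[0,0,1.5],0.85]

```text
time: 7.17
eef_pos: [0.5929, 0.0792, 0.1016]
tcp_rot: [0.501, 0.501, -0.499, -0.499]
contact_force: [-3.6, 0.1, 11.1]
opening: 0.276
```

```bash
python3 -c "
from h import *
st()"
```

```text
t 7.17 p [0.5929 0.0792 0.1016] F [-3.6  0.1 11.1] T [0.03 0.63 0.03] open 0.276 jaw 90.0 ydown [ 0.004 -0.    -1.   ] q [-0.04  0.26  1.87  0.    1.01 -1.61]
```

Call:
step_arm:
  rows:
    - [[0,0,0],[0,-4,0],0.85]
    - [[0,0,0],[0,-4,1.5],0.85]
    - [[0,0,0],[0,-4,1.5],0.85]
    - [[0,0,0],[0,-2,1.5],0.85]
    - [[0,0,0],[0,0,1.5],0.85]
    - [[0,0,0],[0,1,1.5],0.85]
    - [[0,0,0],[0,1,1.5],0.85]

```text
time: 7.75
eef_pos: [0.5902, 0.0786, 0.0975]
tcp_rot: [0.501, 0.5, -0.5, -0.499]
contact_force: [2.3, -2.2, -0.1]
opening: 0.275
```

```bash
python3 -c "
from h import *
st()"
```

```text
t 7.75 p [0.5902 0.0786 0.0975] F [ 2.3 -2.2 -0.1] T [-0.31 -0.24  0.02] open 0.275 jaw 90.0 ydown [ 0.002 -0.001 -1.   ] q [-0.04  0.26  1.88 -0.    1.01 -1.61]
```

Call:
step_arm:
  rows:
    - [[0,0,0],[0,2,-0.4],0.85]
    - [[0,0,0],[0,4,-0.4],0.85]
    - [[0,0,0],[0,6,-0.4],0.85]
    - [[0,0,0],[0,7.5,-0.4],0.85]
    - [[0,0,0],[0,7.5,-0.4],0.85]

```text
time: 8.17
eef_pos: [0.5899, 0.0789, 0.0885]
tcp_rot: [0.5, 0.5, -0.5, -0.5]
contact_force: [3.3, -1.7, -3.5]
opening: 0.275
```

```bash
python3 -c "
from h import *
st()"
```

```text
t 8.17 p [0.5899 0.0789 0.0885] F [ 3.3 -1.7 -3.5] T [-0.32 -0.73 -0.02] open 0.275 jaw 90.0 ydown [ 0.001 -0.    -1.   ] q [-0.04  0.27  1.88 -0.    0.99 -1.61]
```

Call:
step_arm:
  rows:
    - [[0,0,0],[0,1.5,-0.7],0.85]
    - [[0,0,0],[0,3,-0.7],0.85]
    - [[0,0,0],[0,3.5,-0.7],0.85]
    - [[0,0,0],[0,3.5,-0.7],0.85]

```text
time: 8.5
eef_pos: [0.5904, 0.0791, 0.0863]
tcp_rot: [-0.5, -0.5, 0.5, 0.5]
contact_force: [-0.4, -2.0, 4.4]
opening: 0.277
```

```bash
python3 -c "
from h import *
st()"
```

```text
t 8.5 p [0.5904 0.0791 0.0863] F [-0.4 -2.   4.4] T [-0.39  0.09  0.01] open 0.277 jaw 90.0 ydown [-0.001 -0.    -1.   ] q [-0.04  0.27  1.88 -0.    0.99 -1.61]
```

Call:
step_arm:
  rows:
    - [[0,0,0],[1,0.4,0],0.85]
    - [[0,0,0],[2,0.4,0],0.85]
    - [[0,0,0],[3,0.4,0],0.85]
    - [[0,0,0],[4,0.4,0],0.85]
    - [[0,0,0],[5,0.4,0],0.85]
    - [[0,0,0],[6,0.4,0],0.85]

```text
time: 9.0
eef_pos: [0.5907, 0.0836, 0.0862]
tcp_rot: [-0.501, -0.499, 0.501, 0.499]
contact_force: [-0.2, -5.5, 4.3]
opening: 0.278
```

```bash
python3 -c "
from h import *
st()"
```

```text
t 9.0 p [0.5907 0.0836 0.0862] F [-0.2 -5.5  4.3] T [-1.34  0.18  0.02] open 0.278 jaw 90.1 ydown [ 0.    -0.004 -1.   ] q [-0.03  0.28  1.88 -0.    0.99 -1.6 ]
```

Call:
step_arm:
  rows:
    - [[0,0,0],[0.8,0.2,0],0.85]
    - [[0,0,0],[1.6,0.2,0],0.85]
    - [[0,0,0],[2.4,0.2,0],0.85]
    - [[0,0,0],[3.2,0.2,0],0.85]
    - [[0,0,0],[4,0.2,0],0.85]

```text
time: 9.42
eef_pos: [0.5908, 0.0874, 0.0862]
tcp_rot: [-0.501, -0.499, 0.501, 0.499]
contact_force: [-2.2, -5.7, 5.9]
opening: 0.274
```

Call:
step_arm:
  rows:
    - [[0,0,0],[0.8,0,0],0.85]
    - [[0,0,0],[1.6,0,0],0.85]
    - [[0,0,0],[2.4,0,0],0.85]
    - [[0,0,0],[3.2,0,0],0.85]

```text
time: 9.75
eef_pos: [0.5909, 0.0906, 0.0863]
tcp_rot: [-0.501, -0.499, 0.501, 0.499]
contact_force: [-1.0, -6.5, 5.8]
opening: 0.273
```

Call:
step_arm:
  rows:
    - [[0,0,0],[0.8,0,0],0.85]
    - [[0,0,0],[1.6,0,0],0.85]
    - [[0,0,0],[2.4,0,0],0.85]

```text
time: 10.0
eef_pos: [0.5909, 0.093, 0.0862]
tcp_rot: [-0.501, -0.499, 0.501, 0.499]
contact_force: [-0.5, -5.8, 5.5]
opening: 0.28
```

Call:
step_arm:
  rows:
    - [[0,0,0],[0.8,0,0],0.85]
    - [[0,0,0],[1.6,0,0],0.85]
    - [[0,0,0],[2.4,0,0],0.85]

```text
time: 10.25
eef_pos: [0.5909, 0.0954, 0.0862]
tcp_rot: [-0.501, -0.499, 0.501, 0.499]
contact_force: [-1.0, -5.3, 5.9]
opening: 0.274
```

Call:
step_arm:
  rows:
    - [[0,0,0],[0.8,0,0],0.85]
    - [[0,0,0],[1.6,0,0],0.85]
    - [[0,0,0],[2.4,0,0],0.85]

```text
time: 10.5
eef_pos: [0.5909, 0.0979, 0.0862]
tcp_rot: [-0.501, -0.499, 0.501, 0.499]
contact_force: [-0.1, -5.6, 5.7]
opening: 0.275
```

Call:
step_arm:
  rows:
    - [[0,0,0],[0.8,0,0],0.85]
    - [[0,0,0],[1.6,0,0],0.85]
    - [[0,0,0],[2.4,0,0],0.85]

```text
time: 10.75
eef_pos: [0.5909, 0.1005, 0.0862]
tcp_rot: [-0.501, -0.5, 0.501, 0.499]
contact_force: [-0.3, -4.4, 5.3]
opening: 0.271
```

Call:
step_arm:
  rows:
    - [[0,0,0],[0.8,0,0],0.85]
    - [[0,0,0],[1.6,0,0],0.85]

```text
time: 10.92
eef_pos: [0.5909, 0.1026, 0.0859]
tcp_rot: [0.501, 0.5, -0.5, -0.499]
contact_force: [0.0, -4.3, 4.5]
opening: 0.273
```

Call:
step_arm:
  rows:
    - [[0,0,0],[0.8,0,0],0.85]
    - [[0,0,0],[1.6,0,0],0.85]

```text
time: 11.08
eef_pos: [0.5904, 0.1056, 0.0845]
tcp_rot: [-0.5, -0.5, 0.499, 0.5]
contact_force: [2.9, -1.9, -0.2]
opening: 0.274
```

Call:
step_arm:
  rows:
    - [[0,0,0],[0,1,0],0.85]
    - [[0,0,0],[0,2,0],0.85]
    - [[0,0,0],[0,2,0],0.85]

```text
time: 11.33
eef_pos: [0.5903, 0.1056, 0.0824]
tcp_rot: [-0.5, -0.5, 0.5, 0.5]
contact_force: [3.2, 0.6, -1.8]
opening: 0.273
```

```bash
python3 -c "
from h import *
st()"
```

```text
t 11.33 p [0.5903 0.1056 0.0824] F [ 3.2  0.6 -1.8] T [-0.04 -0.49 -0.06] open 0.273 jaw 90.0 ydown [-0.     0.001 -1.   ] q [ 0.01  0.29  1.87  0.    0.99 -1.56]
```

Call:
step_arm:
  rows:
    - [[0,0,0],[0,2,-0.6],0.85]
    - [[0,0,0],[0,4,-0.6],0.85]
    - [[0,0,0],[0,6,-0.6],0.85]
    - [[0,0,0],[0,6,-0.6],0.85]

```text
time: 11.67
eef_pos: [0.5904, 0.1053, 0.0761]
tcp_rot: [-0.5, -0.5, 0.5, 0.501]
contact_force: [1.4, 0.4, -1.7]
opening: 0.274
```

```bash
python3 -c "
from h import *
st()"
```

```text
t 11.67 p [0.5904 0.1053 0.0761] F [ 1.4  0.4 -1.7] T [-0.01 -0.21 -0.02] open 0.274 jaw 90.0 ydown [-0.002  0.    -1.   ] q [ 0.01  0.3   1.87  0.    0.98 -1.56]
```

Call:
step_arm:
  rows:
    - [[0,0,0],[0,2,-0.2],0.85]
    - [[0,0,0],[0,4,-0.2],0.85]
    - [[0,0,0],[0,6,-0.2],0.85]
    - [[0,0,0],[0,8,-0.2],0.85]
    - [[0,0,0],[0,10,-0.2],0.85]
    - [[0,0,0],[0,12,-0.2],0.85]
    - [[0,0,0],[0,13.5,-0.2],0.85]
    - [[0,0,0],[0,13.5,-0.2],0.85]

```text
time: 12.33
eef_pos: [0.5909, 0.1051, 0.0631]
tcp_rot: [-0.5, -0.5, 0.5, 0.5]
contact_force: [-0.6, -0.4, -1.3]
opening: 0.277
```

```bash
python3 -c "
from h import *
st()"
```

```text
t 12.33 p [0.5909 0.1051 0.0631] F [-0.6 -0.4 -1.3] T [-0.04 -0.02  0.01] open 0.277 jaw 90.0 ydown [-0.001  0.    -1.   ] q [ 0.01  0.32  1.87  0.    0.95 -1.56]
```

Call:
step_arm:
  rows:
    - [[0,0,0],[0,1.5,0],0.85]
    - [[0,0,0],[0,3,0],0.85]
    - [[0,0,0],[0,4.5,0],0.85]
    - [[0,0,0],[0,5.5,0],0.85]
    - [[0,0,0],[0,6.2,0],0.85]
    - [[0,0,0],[0,6.2,0],0.85]

```text
time: 12.83
eef_pos: [0.5913, 0.1051, 0.0584]
tcp_rot: [-0.5, -0.5, 0.5, 0.5]
contact_force: [-3.4, -0.1, 4.7]
opening: 0.276
```

```bash
python3 - <<'E'
from h import *
for n in("scene",):
    p,d=viewer.read_camera(n); cv2.imwrite(f"pics/{n}8.png",p[:,:,::-1])
st()
crop("pics/scene8.png","pics/b1.png",270,130,70,60,10)
E
```

```text
t 12.88 p [0.5913 0.1051 0.0584] F [-3.3  1.2  4.9] T [-0.02  0.6   0.  ] open 0.276 jaw 90.0 ydown [-0. -0. -1.] q [ 0.01  0.32  1.87 -0.    0.94 -1.56]
```

View pics/b1.png

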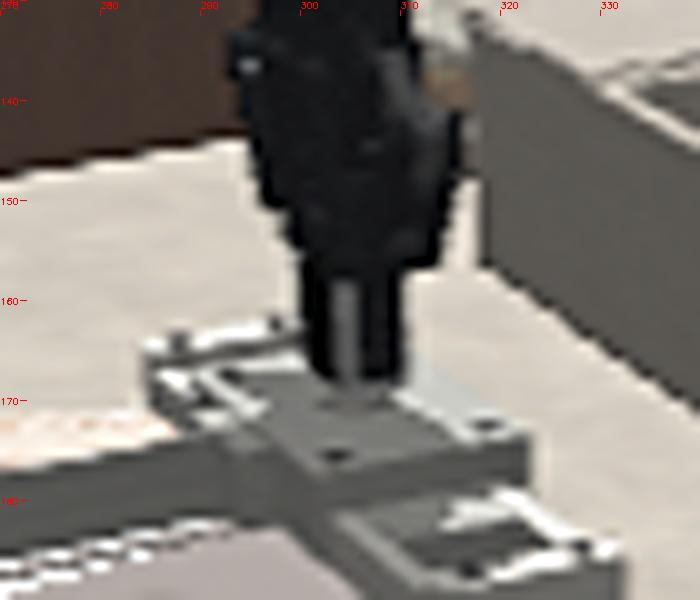

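The collar is on the foot: z is 0.0584 against a predicted 0.0583, with about 5 N. Now I'll relieve the side load and release.

Call:
step_arm:
  rows:
    - [[0,0,0],[0,0,0.6],0.85]
    - [[0,0,0],[0,0,0.6],0.7]
    - [[0,0,0],[0,0,0.6],0.6]
    - [[0,0,0],[0,0,0.6],0.45]
    - [[0,0,0],[0,0,0.6],0.4]
    - [[0,0,0],[0,0,0.6],0.4]

```text
time: 13.38
eef_pos: [0.5906, 0.1051, 0.0571]
tcp_rot: [-0.5, -0.5, 0.5, 0.5]
contact_force: [0.1, 0.4, -0.2]
opening: 0.6
```

```bash
python3 -c "
from h import *
st()"
```

```text
t 13.38 p [0.5906 0.1051 0.0571] F [ 0.1  0.4 -0.2] T [0.04 0.01 0.01] open 0.6 jaw 90.0 ydown [-0.  0. -1.] q [ 0.01  0.32  1.88  0.    0.94 -1.56]
```

Released with no force on the tool. I'll raise the arm straight up and clear the view.

Call:
step_arm:
  rows:
    - [[0,0,0],[0,-15,0],0.4]
    - [[0,0,0],[0,-40,0],0.4]
    - [[0,0,0],[0,-75,0],0.4]
    - [[0,0,0],[0,-110,0],0.4]
    - [[0,0,0],[0,-145,0],0.4]
    - [[0,0,0],[0,-150,0],0.4]
    - [[0,0,0],[0,-150,0],0.4]
    - [[0,0,0],[0,-150,0],0.4]

```text
time: 14.05
eef_pos: [0.5905, 0.1051, 0.207]
tcp_rot: [-0.5, -0.5, 0.5, 0.5]
contact_force: [0.2, 0.7, 0.0]
opening: 0.6
```

Call:
step_arm:
  rows:
    - [[0,0,0],[-35,0,0],0.4]
    - [[0,0,0],[-70,0,0],0.4]
    - [[0,0,0],[-105,0,0],0.4]
    - [[0,0,0],[-140,0,0],0.4]
    - [[0,0,0],[-175,0,0],0.4]
    - [[0,0,0],[-200,0,0],0.4]
    - [[0,0,0],[-200,0,0],0.4]
    - [[0,0,0],[-200,0,0],0.4]

```text
time: 14.72
eef_pos: [0.5892, -0.0958, 0.2044]
tcp_rot: [-0.499, -0.499, 0.5, 0.502]
contact_force: [0.4, 0.0, -0.3]
opening: 0.599
```

```bash
python3 - <<'E'
from h import *
for n in("scene","top"):
    p,d=viewer.read_camera(n); cv2.imwrite(f"pics/{n}9.png",p[:,:,::-1])
    if n=="top": print(pt(n,d,235,185))
st()
crop("pics/scene9.png","pics/b1.png",270,145,70,50,8)
crop("pics/top9.png","pics/b2.png",190,165,180,90,4)
a=cv2.imread("pics/b1.png");a=cv2.resize(a,(560,400));b=cv2.imread("pics/b2.png")[:240]
cv2.imwrite("pics/c1.png",a);cv2.imwrite("pics/c2.png",cv2.imread("pics/b2.png"))
for n in("scene","top"):
    A=cv2.imread(f"pics/{n}0.png").astype(int);B=cv2.imread(f"pics/{n}9.png").astype(int);print(n)
E
```

```text
[0.5925453  0.09528297 0.099778  ]
t 14.82 p [ 0.5897 -0.094   0.2053] F [-0.3 -0.2 -0.4] T [ 0.   -0.03 -0.  ] open 0.598 jaw 90.0 ydown [-0.003  0.002 -1.   ] q [-0.33  0.14  1.8   0.    1.21 -1.9 ]
scene
top
```

View pics/c1.png

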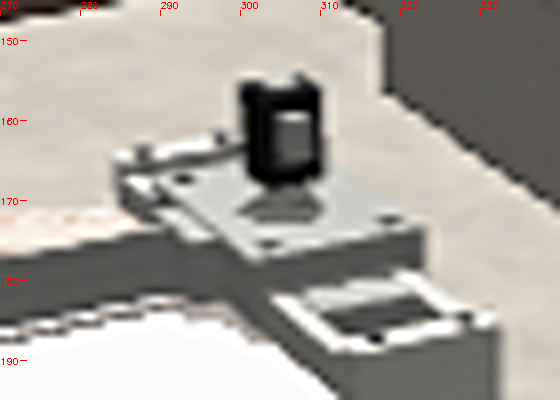

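View pics/c2.png

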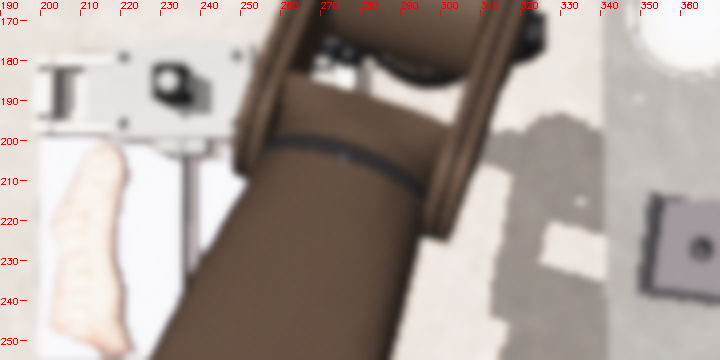

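View pics/scene9.png

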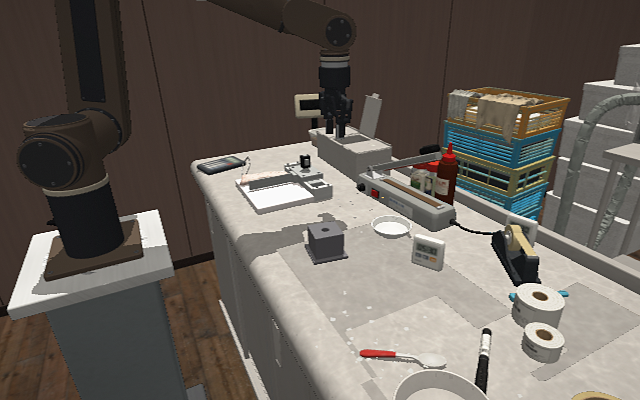

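The pin stands upright at (304,162) with its button visible and its collar on the foot. The fillet, dish (391,226) and timer (429,252) look unchanged, and the arm touches nothing, so I'm handing in.

```bash
python3 -c "
from plant import ctrl
print(ctrl.sign_off())"
```

```text
the job is handed in; nothing more can be done
None
```

The pin is home through the fence's foot and the index plate, released, and I handed the job in at about 15 s. No verdict was reported.

- **Grasp:** I pinched the pin across its buttons. The gripper stopped at about 23 mm, which means they were flush, and I lifted the pin out of its stand.
- **Entering the foot:** The first two tries at the fence's hole touched its rim, at 13 N and 11 N. I moved 2–3 mm towards the robot and the nose went in.
- **Finding the hidden hole:** I slid the fence along with a light press of about 4–6 N. The nose dropped in near y = 0.1055, which is about 5 mm past the line.
- **Pushing home:** The pin went down freely and stopped at tool height 0.0584 m, against a predicted 0.0583. The collar pressed on the foot with about 5 N.

**Last checks:** After I let go, the pictures showed the pin upright with its collar on the foot and a button standing out. The fillet, dish and timer looked unmoved, and the tool force was about zero. I could not see the balls below the plate or read the pin's joints, so the locking is inferred from the buttons being out and the full depth.

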